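# Clear the bottle, then draw the photometer's filter slide

### The job

An amber reagent bottle has been left standing in front of the photometer's filter slide: move it upright onto the blue spill tray first. Then draw the filter slide out of its slot by the orange tab, straight and level and without forcing it, and lay it flat, tab up, in the white tray. Set both things down rather than dropping them, keep the bottle upright throughout, and leave everything else on the bench where it is.

Things in the scene. Friction and masses are not known exactly. Their poses are not given: they have to be found in the camera images.
- photometer: white and grey bench photometer, fixed to the bench, 200 mm deep (x) x 160 wide (y), 90 high. Origin at the centre of its underside, z up; its front face, 100 mm from the origin, looks along its own -x, and in the middle of that face is the slot from which the slide is drawn along the photometer's -x
- slot (a point): mouth of the slide's channel, between two blue lines on the front face: this point is in the plane of the front face, mid-width, on the channel's floor (30 mm above the bench). Axes as the photometer's. The channel is 36.5 mm wide (y), 10 mm high, 80 mm deep, closed on top
- slide: the loose filter slide (about 80 g): a dark steel plate 120 mm long (x) x 34 wide (y) x 8 thick with three coloured filter windows, and an upright orange tab near its -x end (see slide_grip). It starts inside the channel, about 70 mm of it inserted, its underside on the channel's floor, its axes along the photometer's; the tab end sticks out about 50 mm. Origin at the centre of the plate's underside, z up
- slide_grip (a point): the point to grasp on the slide's orange tab, on its centre line, axes as the slide's. The tab is 24 mm long (x) x 12 mm thick (y) and stands from 8 to 48 mm above the plate's underside; this point is 34 mm above the underside and 45 mm from the plate's middle towards its -x end. The tab is pinched across its 12 mm (y)
- slide_mid (a point): the centre of the slide's plate (mid-length, mid-width, 4 mm above its underside), axes as the slide's
- reagent: the obstacle: small amber bottle with a white cap and a paper label, 50 mm in diameter, 100 mm high including its cap, about 220 g, standing in the slide's path with its centre 110 to 135 mm in front of the front face. Origin at the centre of its underside, z up
- reagent_mid (a point): the same bottle's centre, half-way up (50 mm above its underside): the straight-sided body is grasped at or just below this height
- spill_tray: the blue square tray for the bottle, fixed, 130 x 130 mm outside, 14 mm high, walls 4 mm. Origin at the centre of its underside, axes along its sides
- spill_tray_in (a point): centre of the blue tray's inner floor
- slide_tray: the white tray for the slide, fixed, 180 (x) x 120 (y) mm outside, 14 mm high, walls 4 mm. Origin at the centre of its underside, x along its long side. The blue and the white tray may change places
- slide_tray_in (a point): centre of the white tray's inner floor, axes as the tray's; the inside measures 172 x 112 mm
- beaker: bystander: empty glass beaker, 68 mm across, 90 mm high, origin under its centre
- stock_jar: bystander: clear jar with blue cap, 60 mm across, 80 mm high, origin under its centre
- brown_bottle: bystander: larger amber bottle with black cap, 64 mm across, 150 mm high, origin under its centre
- spatula: bystander: thin steel lab spatula lying on the bench, 180 mm long (x) and up to 14 mm wide, origin under its middle
- weigh_dish: bystander: small white ceramic dish, 60 mm across, 22 mm high, origin under its centre
- red_vial: bystander: small red vial with white cap, 32 mm across, 60 mm high, origin under its centre
Not all that is in view belongs to the job. Leave any purple look-alike of the slide alone.

How it is judged:
By the outcome, as a careful person would: the job done as asked, in the order asked, and still so for the second after the job is handed in, with the robot touching nothing.
It also fails if it takes over 69 s, if anything falls off the work surface, if the arm or the gripper's body presses on something with over 40 N, if the wrist force passes 120 N, or if a joint passes its speed limit or range.

### The arm

A 6-joint arm with a two-finger parallel gripper is mounted at the origin on the work surface. World frame = base frame: x ahead of the robot, y to its left, z up, the work surface at z = 0. Lengths are in m, angles in degrees, forces in N, time in s.
With the tool pointing down it reaches from about 0.3 to 0.75 m from the base axis. Payload 8.5 kg.
Tool frame: the origin (TCP) lies at the very end of the fingers, on their centre line; the grasp point (between the pads) lies 19 mm behind it (grip_depth is the distance from the TCP to the grasp point, in m); z points along the fingers, y is the direction in which the jaws open and shut (so a half turn about z gives the same grasp; the last joint's range is limited). The gripper opens to 85 mm and grips with 20 to 120 N. Pads are 22 mm wide; open, the fingers measure 114 mm over their backs; the gripper's body (76 mm by 85 mm) begins 54 mm behind the grasp point. The pads swing forward as they close: fully open they stand 13 mm farther back than shut.
Start: joints at [60.029, 21.807, 74.336, -0, 83.858, -12.336], TCP at [0.167, 0.524, 0.231] pointing down, gripper open.
Joint ranges: [-178.18, 178.18], [-50.72, 133.34], [12.68, 142.11], [-81.47, 261.47], [9.98, 163.14], [-165.26, 165.26]. Speed limits (degrees/s): [136.94, 136.94, 180, 180, 180, 180].

### API

Orientations are given as a 3x3 rotation matrix whose columns are the frame's x, y, z axes.
In Python, from rig import observe, get_image, close_job, silhouettes, grip_depth gives the robot as it stands. The module is installed in compiled form; this text tells all that it offers.
- The arm moves only by the shell command python3 -m crank 'ROWS' [FORCE]. ROWS is a JSON object of lists of equal length, an entry for each row: "slide": the shift along the tool's x, y, z in m, a list of three; "roll": the turn about the tool's z in rad; "grip": the finger opening in m, from 0 to 0.0854. A call has exactly 8 rows; each row is the pose to reach, as a shift and turn from the pose commanded when the call began, along the tool's axes at that moment; what a row does not reach only later rows make up. A row lasts 1/10 s, in which the tool goes at most 50 mm and 8.59 degrees, less where a joint would pass 70% of its speed; a pose out of reach is approached as far as the arm can. A call with a gripper value outside its range is refused whole. The fingers move at their own pace and stop on an object; FORCE is the grip in N (left out, the last holds). Time passes only in rows, so rows that repeat a pose let the fingers close, or fill a call up. It gives the time, the measured TCP pose, the force and the opening at its end, in the units of the state.
- observe(): the state, without advancing time (a new reading comes with each control period).
- get_image(name): name is "side" or "top" or "wrist"; returns a dict with "frame" (400x640x3 uint8, red, green, blue), "fx", "fy", "cx", "cy" (pixels), "xyz" and "rotation" of the camera in the world. Camera axes: x right, y down, z forward; pixel columns grow to the right and rows downward; lengths in m; the calibration is good to about 2 mm. The wrist camera is an equidistant fisheye: a pixel r from the principal point sees the ray r / f radians off the axis. A picture is of the moment at which its call begins. There is no depth.
- close_job(): hands the job in, once; it reports no verdict.
Trained networks look in a picture, given as the dict that the camera call returned (one of the last four; its "shot" number tells which), for a name from the list of things; names that differ only in an ending like _2 or _b are one class to them, and where a whole thing is asked for, a point or a joint stands for the part that bears it (a point fixed in the world has none). Each returns a list of dicts, best first, with "confidence" (0 to 1); they miss things now and then, are a little off and sometimes report something else, mostly with a low value. They report only what shows in the picture. A call takes as long as a camera call. They do not tell look-alikes from the thing itself.
- silhouettes(target, picture): "pixels" (400x640 bool, what is visible of it) and "box" ([centre column, centre row, width, height] in pixels, round what is visible of it).
The state is a dict: "time_s": time; "q": joint angles; "qvel": joint speeds; "joint_efforts": joint torques, N m; "position": TCP position; "tool_rot": TCP orientation; "ft_force": force on the tool from outside, world axes, zero at the start; "wrist_torque": the same for the moment, N m; "grip_width": finger opening in m.
Only numpy, scipy, OpenCV 4.12 (cv2) and the standard library are available. Lean on these libraries where they do the work, as an engineer would, in place of code of your own. Each camera call takes 0.05 s, during which the arm holds its last target.

## Working session

There is one attempt and no reset: what is moved stays moved. The work goes in short steps, Python scripts to look and compute and a shell command to move; the robot and the scene stay as the last step left them, time stands still between calls to the robot, and variables do not carry over. Pictures are saved under pics/ and viewed, and the job is handed in when it is done.

```bash
mkdir -p pics; ls; python3 - <<'E'
from rig import *
import cv2
s=observe(); print(s); print(grip_depth)
for n in ["side","top","wrist"]:
    p=get_image(n); cv2.imwrite(f"pics/{n}0.png",p["frame"][:,:,::-1]); print(n,{k:v for k,v in p.items() if k!="frame"})
E
```

```text
pics
{'time_s': 0.0, 'q': array([ 6.00282696e+01,  2.18388590e+01,  7.43830421e+01,  1.24972013e-03,
        8.38564467e+01, -1.23367974e+01]), 'qvel': array([-0.06693056,  0.06547886, -0.01593602, -0.07367658,  0.00088054,
        0.02455798]), 'joint_efforts': array([-5.68552514e-04, -4.48451078e+01, -2.31281930e+01, -2.16373087e-04,
        4.77290319e-03, -1.76399243e-05]), 'position': array([0.16648786, 0.52390649, 0.23074182]), 'tool_rot': array([[-9.53005315e-01,  3.02952762e-01, -7.01915650e-04],
       [ 3.02953413e-01,  9.53004644e-01, -1.17373002e-03],
       [ 3.13344123e-04, -1.33121869e-03, -9.99999065e-01]]), 'ft_force': array([ 0.4440015 ,  0.13475576, -0.25577836]), 'wrist_torque': array([-0.00464642,  0.01442323,  0.0325002 ]), 'grip_width': 0.08542360030578663}
0.0187
side {'fx': 379.1599496550455, 'fy': 379.1599496550455, 'cx': 316.885236262114, 'cy': 199.7406600726657, 'xyz': array([ 0.51487878, -0.79913659,  0.71415396]), 'rotation': array([[ 0.99943374, -0.00997443,  0.03213579],
       [-0.03079155, -0.65620925,  0.75395046],
       [ 0.01356758, -0.75451304, -0.6561448 ]]), 'shot': 1}
top {'fx': 511.5914876876167, 'fy': 511.5914876876167, 'cx': 313.05508235056624, 'cy': 199.6304086601075, 'xyz': array([ 0.44994213, -0.06791782,  1.46400822]), 'rotation': array([[ 6.55688653e-03, -9.97108750e-01,  7.57043396e-02],
       [-9.99978338e-01, -6.58167543e-03, -7.79568948e-05],
       [ 5.75992894e-04, -7.57021885e-02, -9.97130306e-01]]), 'shot': 2}
wrist {'fx': 309.70691628693146, 'fy': 309.70691628693146, 'cx': 316.16935267866023, 'cy': 198.28718515843752, 'xyz': array([0.10206393, 0.54433605, 0.37374175]), 'rotation': array([[ 0.30314369,  0.91851922,  0.25382344],
       [ 0.95294385, -0.2918045 , -0.08214714],
       [-0.0013869 ,  0.26678187, -0.96375594]]), 'shot': 3}
```

View pics/side0.png

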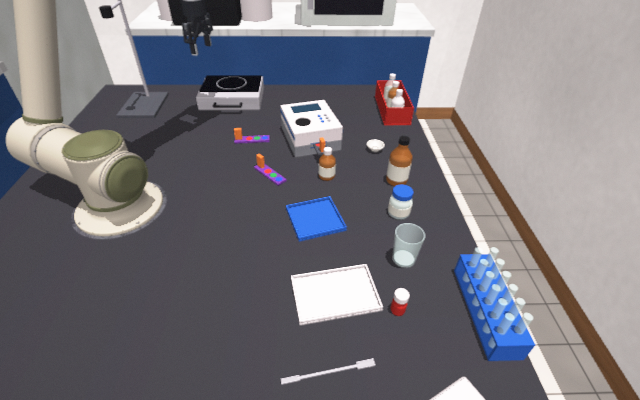

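View pics/top0.png

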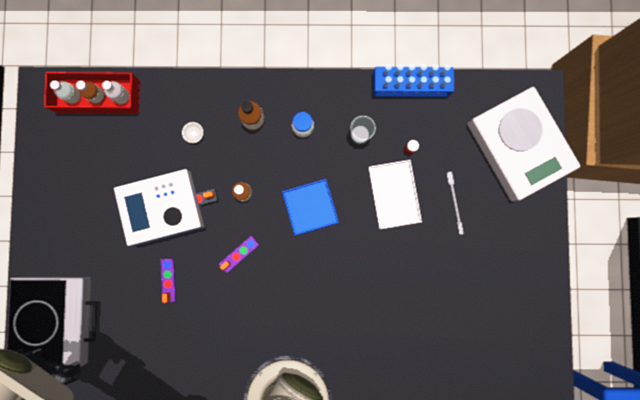

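View pics/wrist0.png

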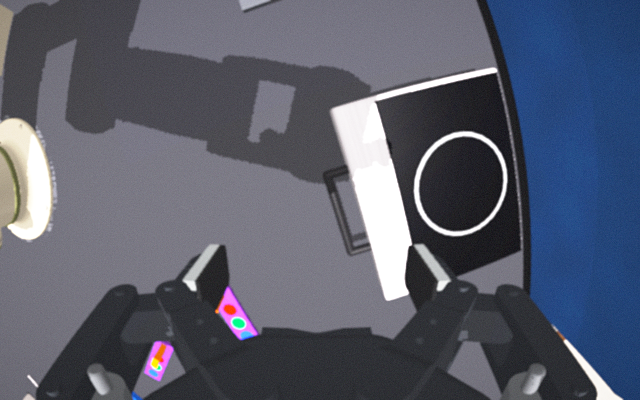

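The real slide is the one with its tab sticking out of the photometer, at top (207,197) and side (321,144). The two purple look-alikes are at top (238,254) and (168,281). The reagent bottle is the one with the white cap at top (241,191). The black-capped bottle at (250,115) and the bottle in the crate at (90,92) are not it.

```bash
cat > h.py <<'E'
import numpy as np, cv2
from scipy.optimize import minimize
from rig import *
def proj(p,X):
    X=np.atleast_2d(X); c=(X-p["xyz"])@p["rotation"]
    if p.get("fish"):
        r=np.hypot(c[:,0],c[:,1])+1e-12; th=np.arctan2(r,c[:,2]); k=th/r
        return np.c_[p["cx"]+p["fx"]*k*c[:,0],p["cy"]+p["fy"]*k*c[:,1]]
    return np.c_[p["cx"]+p["fx"]*c[:,0]/c[:,2],p["cy"]+p["fy"]*c[:,1]/c[:,2]]
def ray(p,uv):
    d=np.array([(uv[0]-p["cx"])/p["fx"],(uv[1]-p["cy"])/p["fy"]])
    if p.get("fish"):
        th=np.hypot(*d); c=np.r_[d/th*np.sin(th),np.cos(th)]
    else: c=np.r_[d,1]
    return p["rotation"]@c
def atz(p,uv,z):
    r=ray(p,uv); return p["xyz"]+r*(z-p["xyz"][2])/r[2]
def shot(n):
    p=get_image(n); p["fish"]=(n=="wrist"); return p
def box(x0,x1,y0,y1,z0,z1):
    # dense edges so that fisheye is fine
    v=np.array([[x,y,z] for x in np.linspace(x0,x1,5) for y in np.linspace(y0,y1,5) for z in np.linspace(z0,z1,5)]); return v
def cyl(r,h,r2=None,h2=None):
    a=np.linspace(0,2*np.pi,40); 
    f=lambda r,z:np.c_[r*np.cos(a),r*np.sin(a),0*a+z]
    parts=[np.r_[f(r,0),f(r,h)]]
    return parts
def place(V,x,y,yaw,z=0):
    c,s=np.cos(yaw),np.sin(yaw); R=np.array([[c,-s,0],[s,c,0],[0,0,1]]); return V@R.T+[x,y,z]
def draw(p,parts,pose,S=4):
    m=np.zeros((400,640),np.uint8); m4=cv2.resize(m,None,fx=S,fy=S)
    for V in parts:
        uv=proj(p,place(V,*pose)); h=cv2.convexHull(((uv+0.5)*S-0.5).astype(np.float32))
        cv2.fillConvexPoly(m4,np.round(h*16).astype(np.int32),255,shift=4)
    return cv2.resize(m4,(640,400),interpolation=cv2.INTER_AREA)/255.
def fit(views,parts,x0,z=0,yaw=None):
    """views: list of (pic,mask). x0=(x,y[,yaw])"""
    def cost(t):
        pose=(t[0],t[1],t[2] if yaw is None else yaw,z); e=0
        for p,m in views:
            d=draw(p,parts,pose); e+=np.abs(d-m).sum()/max(m.sum(),1)
        return e
    n=len(x0); best=None
    for k in range(2):
        s0=np.array(x0 if best is None else best.x,float)
        sim=np.vstack([s0]+[s0+np.eye(n)[i]*(0.15 if i==2 else 0.01)/(1+2*k) for i in range(n)])
        best=minimize(cost,s0,method="Nelder-Mead",options=dict(initial_simplex=sim,xatol=2e-4,fatol=1e-4))
    return best.x,best.fun
E
cat > m1.py <<'E'
from h import *
t=shot("top"); s=shot("side")
specs={"photometer":([box(-.1,.1,-.08,.08,0,.09)],.09),"reagent":(cyl(.025,.1),.05),"spill_tray":([box(-.065,.065,-.065,.065,0,.014)],.007),
"slide_tray":([box(-.09,.09,-.06,.06,0,.014)],.007),"beaker":(cyl(.034,.09),.045),"stock_jar":(cyl(.03,.08),.04),"brown_bottle":(cyl(.032,.15),.07),"slide":(None,.04),"weigh_dish":(cyl(.03,.022),.01),"red_vial":(cyl(.016,.06),.03)}
for n,(parts,z) in specs.items():
    rt=silhouettes(n,t); rs=silhouettes(n,s)
    print(n,[(np.round(r["box"]).astype(int).tolist(),round(float(r["confidence"]),2)) for r in rt],"|",[(np.round(r["box"]).astype(int).tolist(),round(float(r["confidence"]),2)) for r in rs])
    if not parts or not rt: continue
    g=atz(t,rt[0]["box"][:2],z)
    r=cv2.minAreaRect(np.argwhere(rt[0]["pixels"])[:,::-1].astype(np.float32))
    print("  ray", g[:2].round(3))
    isbox=n in("photometer","spill_tray","slide_tray")
    for nm,v in (("t",[(t,rt[0]["pixels"])]),("s",[(s,rs[0]["pixels"])] if rs else None),("ts",[(t,rt[0]["pixels"]),(s,rs[0]["pixels"])] if rs else None)):
        if v is None: continue
        if isbox: 
            y0={"photometer":1.57,"spill_tray":.1,"slide_tray":.1}[n]
            b=min([fit(v,parts,(g[0],g[1],y)) for y in ((y0,y0-.2,y0+.2,y0+1.57) if n!="photometer" else (y0,y0+.2,y0-.2))],key=lambda b:b[1]); print("  ",nm,b[0][:2].round(4),np.degrees(b[0][2]).round(1),round(b[1],3))
        else:
            b=fit(v,parts,g[:2],yaw=0); print("  ",nm,b[0].round(4),round(b[1],3))
E
python3 m1.py
```

```text
photometer [([164, 209, 87, 76], 0.61)] | [([310, 129, 59, 59], 0.62), ([326, 373, 96, 21], 0.43), ([399, 300, 17, 30], 0.24)]
  ray [0.527 0.332]
   t [0.5328 0.3522] 105.2 0.023
   s [0.5353 0.358 ] 104.9 0.095
   ts [0.5337 0.3531] 105.1 0.141
reagent [] | [([326, 165, 19, 35], 0.96), ([399, 202, 28, 34], 0.17)]
spill_tray [([310, 206, 59, 57], 0.98), ([205, 197, 23, 15], 0.66)] | []
  ray [ 0.543 -0.061]
   t [ 0.5405 -0.0608] 16.3 0.03
slide_tray [([394, 196, 53, 68], 0.77)] | [([336, 294, 93, 60], 0.85), ([328, 371, 101, 25], 0.2)]
  ray [ 0.573 -0.3  ]
   t [ 0.5784 -0.3012] 9.5 0.024
   s [ 0.5788 -0.2988] 10.4 0.028
   ts [ 0.5785 -0.3002] 190.0 0.065
beaker [([365, 129, 24, 26], 0.97), ([243, 192, 19, 24], 0.63)] | [([406, 246, 36, 48], 0.7)]
  ray [ 0.757 -0.213]
   t [ 0.7532 -0.2033] 0.219
   s [ 0.7567 -0.195 ] 0.125
   ts [ 0.7537 -0.2023] 0.398
stock_jar [([304, 125, 25, 24], 0.66)] | [([398, 201, 24, 32], 0.63)]
  ray [ 0.769 -0.042]
   t [ 0.7701 -0.0379] 0.106
   s [ 0.7738 -0.0324] 0.197
   ts [ 0.7713 -0.0378] 0.319
brown_bottle [([251, 117, 28, 29], 0.89)] | [([400, 161, 28, 47], 0.57)]
  ray [0.784 0.104]
   t [0.7786 0.0979] 0.277
   s [0.7965 0.117 ] 0.371
   ts [0.793  0.1056] 0.709
slide [([168, 280, 13, 41], 0.9), ([241, 254, 38, 37], 0.63), ([207, 196, 18, 17], 0.56)] | [([252, 136, 41, 19], 0.74), ([269, 170, 30, 32], 0.68), ([318, 147, 11, 20], 0.57)]
weigh_dish [([190, 134, 22, 19], 0.71), ([244, 191, 22, 17], 0.43)] | [([376, 143, 18, 18], 0.53)]
  ray [0.748 0.287]
   t [0.7546 0.2797] 0.285
   s [0.7558 0.2969] 0.432
   ts [0.7556 0.2837] 0.757
red_vial [] | [([399, 301, 19, 30], 0.86), ([328, 164, 19, 33], 0.67)]
```

```bash
python3 - <<'E'
import cv2
a=cv2.imread("pics/top0.png")[150:260,100:280]; cv2.imwrite("pics/crop_t.png",cv2.resize(a,None,fx=4,fy=4,interpolation=2))
a=cv2.imread("pics/side0.png")[90:200,250:370]; cv2.imwrite("pics/crop_s.png",cv2.resize(a,None,fx=5,fy=5,interpolation=2))
E
```

```text
(no output)
```

View pics/crop_t.png

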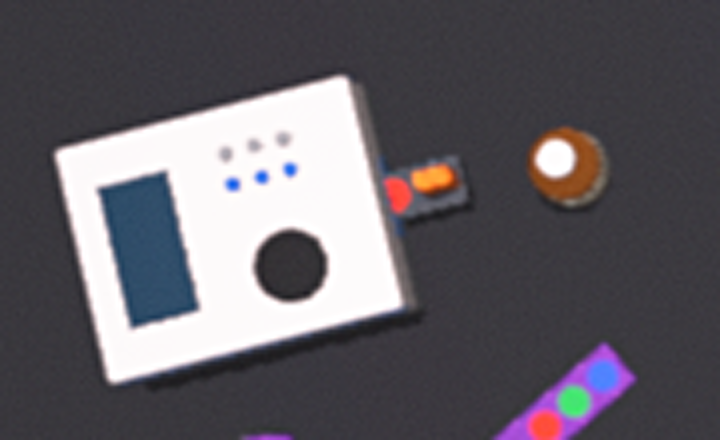

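View pics/crop_s.png

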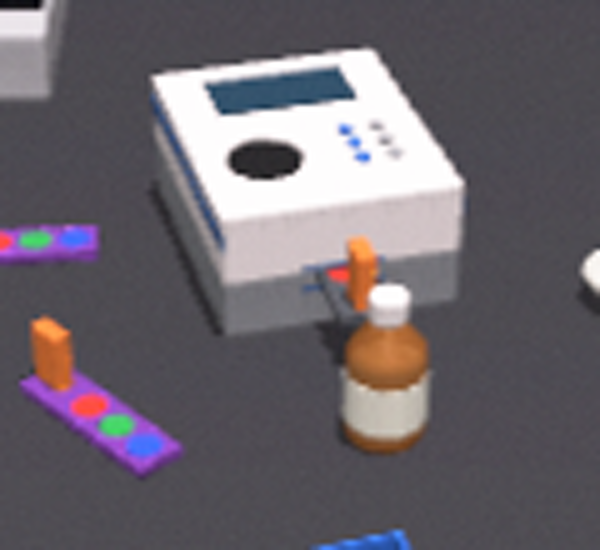

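```bash
python3 - <<'E'
from h import *
t=shot("top"); f=lambda x,y:((x+.5)/4-.5+100,(y+.5)/4-.5+150)
C=np.array([atz(t,f(*c),.09) for c in [(55,150),(345,75),(412,308),(108,383)]])
print(C.round(4)); print(C.mean(0), [np.linalg.norm(C[i]-C[(i+1)%4]).round(4) for i in range(4)])
for a,b in ((1,0),(2,3)): d=C[b]-C[a]; print(np.degrees(np.arctan2(d[1],d[0])))
for a,b in ((0,3),(1,2)): d=C[b]-C[a]; print(np.degrees(np.arctan2(d[1],d[0]))-90)
cap=atz(t,f(555,158),.1); tab=atz(t,f(434,178),.078); print("cap",cap,"tab",tab)
o=C.mean(0)
for yaw in (104.5,105.2):
    a=np.radians(yaw); R=np.array([[np.cos(a),-np.sin(a)],[np.sin(a),np.cos(a)]])
    print(yaw,"tab in phot",(tab[:2]-o[:2])@R,"cap",(cap[:2]-o[:2])@R)
s=shot("side"); 
for n,pt in (("cap",np.r_[cap[:2],.1]),("tab",np.r_[tab[:2],.078])): print(n,"side px",proj(s,pt))
r=silhouettes("reagent",s)[0]; x,c=fit([(s,r["pixels"])],[cyl(.025,.07)[0],cyl(.0125,.1)[0]],cap[:2],yaw=0); print("reagent side fit",x,c)
w=shot("wrist"); print(observe()["time_s"], "hand->cam", w["xyz"]-observe()["position"])
E
```

```text
[[0.5845 0.4709 0.09  ]
 [0.6368 0.2766 0.09  ]
 [0.4797 0.2277 0.09  ]
 [0.4283 0.4298 0.09  ]]
[0.53232129 0.3512627  0.09      ] [np.float64(0.2012), np.float64(0.1645), np.float64(0.2085), np.float64(0.1616)]
105.05582701227941
104.27561258350848
-255.27102057437673
-252.7055291647389
cap [0.58039268 0.13213662 0.1       ] tab [0.56829925 0.21736102 0.078     ]
104.5 tab in phot [-0.13864476 -0.00130568] cap [-0.22418252  0.00832458]
105.2 tab in phot [-0.13865036  0.00038824] cap [-0.22406408  0.0110628 ]
cap side px [[326.63427183 148.92986158]]
tab side px [[321.18999113 139.74697119]]
reagent side fit [0.58141192 0.13747426] 0.1040687268822336
1.45 hand->cam [-0.06450549  0.02025875  0.14294658]
```

```bash
cat >> h.py <<'E'
def plan(x,y,z,slidex_deg):
    """slidex_deg: world angle; tool y is put along the horizontal direction perpendicular to that (mod 180, nearest turn)"""
    s=observe(); R=s["tool_rot"]; d=R.T@(np.array([x,y,z])-s["position"])
    cur=np.degrees(np.arctan2(R[1,1],R[0,1])); want=slidex_deg+90
    dy=(want-cur+90)%180-90
    print("slide",d.round(4),"roll",round(-np.radians(dy),4),"(world turn",round(dy,2),"deg) t",s["time_s"],"pos",s["position"].round(4),"cur yaw",round(cur,2),"w",round(s["grip_width"],4),"F",s["ft_force"].round(1))
E
python3 -c "
from h import *
plan(.581,.134,.2,105)"
```

```text
slide [-0.5131 -0.2463  0.0313] roll 1.0013 (world turn -57.37 deg) t 1.45 pos [0.1666 0.5241 0.2313] cur yaw 72.37 w 0.0855 F [-1.  -0.7  0.8]
```

```bash
python3 -m crank '{"slide":[[-0.03,-0.015,0.002],[-0.07,-0.033,0.004],[-0.11,-0.053,0.006],[-0.15,-0.072,0.008],[-0.19,-0.091,0.01],[-0.23,-0.11,0.012],[-0.26,-0.125,0.014],[-0.28,-0.134,0.015]],"roll":[0.05,0.12,0.19,0.26,0.33,0.41,0.48,0.52],"grip":[0.085,0.085,0.085,0.085,0.085,0.085,0.085,0.085]}'
python3 -c "
from h import *
plan(.581,.134,.2,105)"
```

```text
time_s: 2.25
position: [0.3944, 0.3098, 0.2162]
tool_rot: [[-0.673, 0.74, 0.0], [0.74, 0.673, -0.0], [-0.0, -0.0, -1.0]]
ft_force: [-0.2, 0.2, -0.3]
grip_width: 0.0848
slide [-0.2556  0.0197  0.0163] roll 0.4766 (world turn -27.31 deg) t 2.25 pos [0.3944 0.3098 0.2162] cur yaw 42.31 w 0.0848 F [-0.2  0.2 -0.3]
```

```bash
python3 -m crank '{"slide":[[-0.03,0.002,0.002],[-0.07,0.005,0.004],[-0.11,0.009,0.006],[-0.15,0.012,0.008],[-0.19,0.015,0.01],[-0.225,0.018,0.013],[-0.256,0.02,0.016],[-0.256,0.02,0.016]],"roll":[0.06,0.12,0.19,0.26,0.33,0.4,0.477,0.477],"grip":[0.085,0.085,0.085,0.085,0.085,0.085,0.085,0.085]}'
python3 - <<'E'
from h import *
plan(.581,.134,.2,105)
w=shot("wrist"); cv2.imwrite("pics/w1.png",w["frame"][:,:,::-1])
for n in ("reagent","slide","photometer"): print(n,[(r["box"],r["confidence"]) for r in silhouettes(n,w)])
for P in ([.581,.134,.1],[.568,.217,.078],[.581,.134,.0]): print(proj(w,P))
E
```

```text
time_s: 3.05
position: [0.5828, 0.1338, 0.1992]
tool_rot: [[-0.258, 0.966, -0.0], [0.966, 0.258, -0.001], [-0.0, -0.001, -1.0]]
ft_force: [0.6, 0.2, 0.0]
grip_width: 0.0848
slide [ 0.0006 -0.0017 -0.0008] roll -0.0012 (world turn 0.07 deg) t 3.05 pos [0.5828 0.1338 0.1992] cur yaw 14.93 w 0.0848 F [0.6 0.2 0. ]
reagent [([314.4, 184.1, 48.5, 57.7], 0.7)]
slide [([169.2, 133.1, 80.0, 102.3], 0.92), ([324.2, 86.0, 34.4, 53.3], 0.76)]
photometer [([329.1, 36.0, 192.3, 64.8], 0.8)]
[[314.40691387 197.82410744]]
[[324.98714716  94.87208049]]
[[314.95608256 174.1579918 ]]
```

View pics/w1.png

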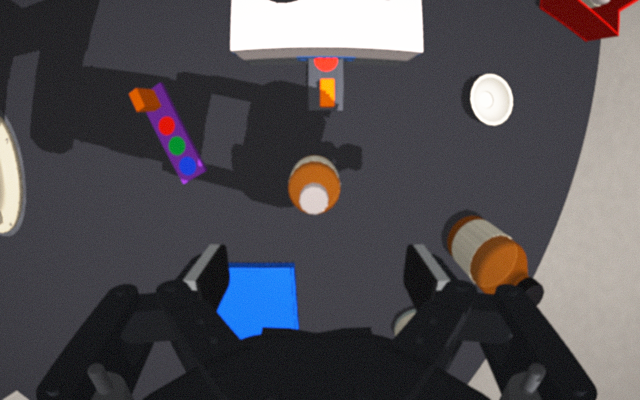

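```bash
python3 - <<'E'
from h import *
w=shot("wrist")
a=cv2.resize(w["frame"][30:230,240:400,::-1],None,fx=3.5,fy=3,interpolation=cv2.INTER_CUBIC); cv2.imwrite("pics/w1c.png",a[:, :, :])
r=silhouettes("reagent",w)[0]
x,c=fit([(w,r["pixels"])],[cyl(.025,.07)[0],cyl(.0125,.1)[0]],(.581,.134),yaw=0); print("fit",x,c)
g=w["frame"].astype(int); m=(g.min(2)>150)&(abs(g[:,:,0]-g[:,:,2])<40); m[:170]=0; m[225:]=0; m[:,:290]=0;m[:,345:]=0
n,l,st,ce=cv2.connectedComponentsWithStats(m.astype(np.uint8)); i=1+st[1:,4].argmax(); print(ce[i],st[i],"cap",atz(w,ce[i],.1))
o=(g[:,:,0]>180)&(g[:,:,1]>80)&(g[:,:,1]<190)&(g[:,:,2]<80); o[:60]=0;o[120:]=0;o[:,:300]=0;o[:,360:]=0
print("orange",np.argwhere(o).mean(0)[::-1],np.argwhere(o).min(0),np.argwhere(o).max(0),"at z.078 top-ish",atz(w,np.argwhere(o).mean(0)[::-1],.07))
E
```

```text
fit [0.57977949 0.13444453] 0.1374389586701488
[315.63543441 204.40545145] [302 191  28  27 587] cap [0.58096698 0.13205009 0.1       ]
orange [329.72079772  95.60683761] [ 64 317] [111 339] at z.078 top-ish [0.56911113 0.22159222 0.07      ]
```

View pics/w1c.png

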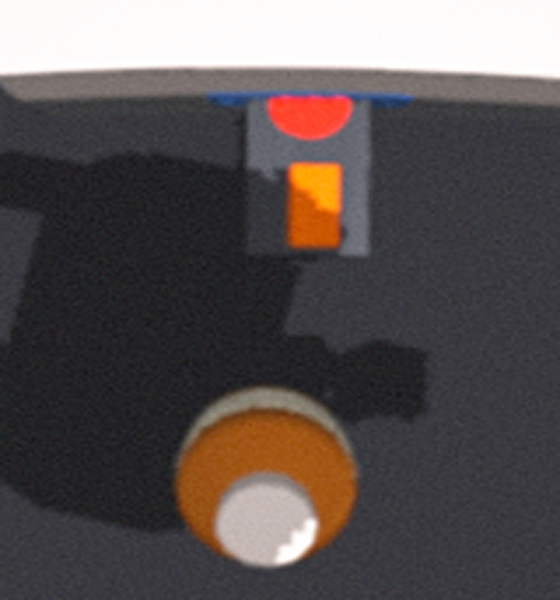

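```bash
python3 -m crank '{"slide":[[0,-0.002,0.015],[0,-0.002,0.045],[0,-0.002,0.08],[0,-0.002,0.11],[0,-0.002,0.135],[0,-0.002,0.152],[0,-0.002,0.162],[0,-0.002,0.167]],"roll":[0,0,0,0,0,0,0,0],"grip":[0.085,0.085,0.085,0.085,0.085,0.085,0.085,0.085]}'
python3 - <<'E'
from h import *
plan(.5805,.133,.031,105)
w=shot("wrist"); cv2.imwrite("pics/w2.png",w["frame"][:,:,::-1])
E
```

```text
time_s: 4.15
position: [0.5785, 0.1365, 0.033]
tool_rot: [[-0.264, 0.965, -0.0], [0.965, 0.264, -0.0], [0.0, -0.0, -1.0]]
ft_force: [0.8, 0.1, 0.3]
grip_width: 0.0851
slide [-0.0039  0.001   0.002 ] roll 0.0051 (world turn -0.29 deg) t 4.15 pos [0.5785 0.1365 0.033 ] cur yaw 15.29 w 0.0851 F [0.8 0.1 0.3]
```

View pics/w2.png

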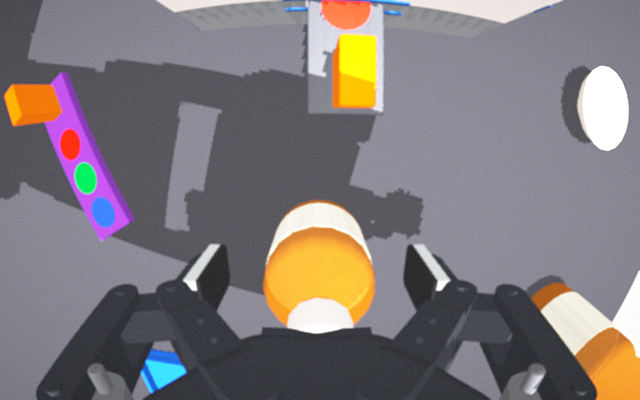

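```bash
python3 -m crank '{"slide":[[-0.003,0.001,0.001],[-0.003,0.001,0.001],[-0.003,0.001,0.001],[-0.003,0.001,0.001],[-0.003,0.001,0.001],[-0.003,0.001,0.001],[-0.003,0.001,0.001],[-0.003,0.001,0.001]],"roll":[0,0,0,0,0,0,0,0],"grip":[0.085,0.085,0.04,0.04,0.04,0.04,0.04,0.04]}' 35
python3 - <<'E'
from h import *
plan(.5405,-.0608,.15,105)
w=shot("wrist"); cv2.imwrite("pics/w3.png",w["frame"][:,:,::-1])
E
```

```text
time_s: 5.0
position: [0.5806, 0.1334, 0.033]
tool_rot: [[-0.263, 0.965, 0.0], [0.965, 0.263, -0.0], [-0.0, 0.0, -1.0]]
ft_force: [-1.8, -1.0, 6.1]
grip_width: 0.049
slide [-0.1769 -0.0897 -0.117 ] roll 0.0043 (world turn -0.25 deg) t 5.0 pos [0.5806 0.1334 0.033 ] cur yaw 15.25 w 0.049 F [-1.8 -1.   6.1]
```

View pics/w3.png

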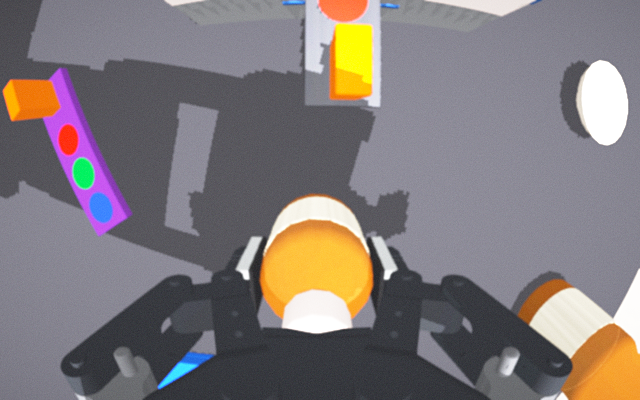

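```bash
python3 -m crank '{"slide":[[0,0,-0.004],[0,0,-0.012],[0,0,-0.025],[0,0,-0.04],[0,0,-0.055],[0,0,-0.066],[0,0,-0.07],[0,0,-0.07]],"roll":[0,0,0,0,0,0,0,0],"grip":[0.04,0.04,0.04,0.04,0.04,0.04,0.04,0.04]}'
python3 - <<'E'
from h import *
plan(.5405,-.0608,.10,105)
w=shot("wrist"); cv2.imwrite("pics/w4.png",w["frame"][:,:,::-1])
E
```

```text
time_s: 5.85
position: [0.5807, 0.1335, 0.1029]
tool_rot: [[-0.263, 0.965, 0.001], [0.965, 0.263, 0.0], [-0.0, 0.001, -1.0]]
ft_force: [-0.4, 0.3, -3.3]
grip_width: 0.049
slide [-0.1769 -0.0899  0.0028] roll 0.0042 (world turn -0.24 deg) t 5.85 pos [0.5807 0.1335 0.1029] cur yaw 15.24 w 0.049 F [-0.4  0.3 -3.3]
```

View pics/w4.png

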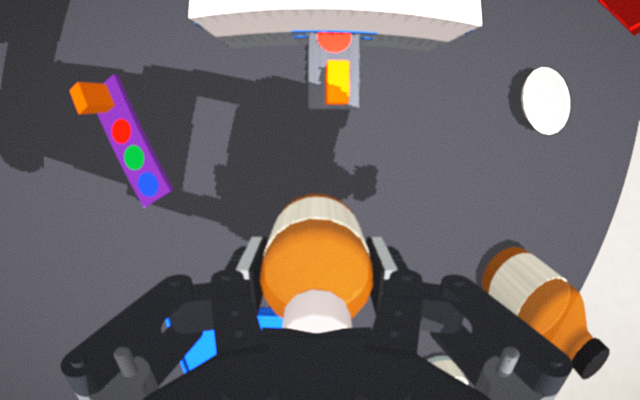

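```bash
python3 -m crank '{"slide":[[-0.01,-0.005,0],[-0.035,-0.018,0],[-0.07,-0.036,0],[-0.105,-0.053,0],[-0.14,-0.071,0],[-0.164,-0.083,0],[-0.175,-0.089,0],[-0.177,-0.09,0]],"roll":[0,0,0,0,0,0,0,0],"grip":[0.04,0.04,0.04,0.04,0.04,0.04,0.04,0.04]}'
python3 - <<'E'
from h import *
plan(.5405,-.0608,.038,105)
s=shot("side"); t=shot("top"); 
cv2.imwrite("pics/s5.png",cv2.resize(s["frame"][120:260,250:430,::-1],None,fx=4,fy=4))
cv2.imwrite("pics/t5.png",cv2.resize(t["frame"][150:260,230:400,::-1],None,fx=4,fy=4))
E
```

```text
time_s: 6.7
position: [0.5398, -0.0623, 0.102]
tool_rot: [[-0.261, 0.965, -0.001], [0.965, 0.261, 0.0], [0.0, -0.001, -1.0]]
ft_force: [0.3, 1.1, -2.8]
grip_width: 0.049
slide [0.0013 0.0011 0.064 ] roll 0.0021 (world turn -0.12 deg) t 6.7 pos [ 0.5398 -0.0623  0.102 ] cur yaw 15.12 w 0.049 F [ 0.3  1.1 -2.8]
```

View pics/s5.png

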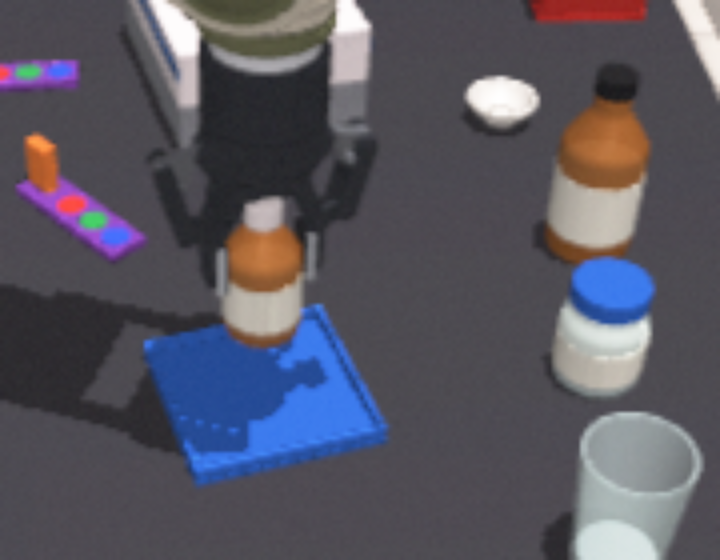

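```bash
python3 -m crank '{"slide":[[0.001,0.001,0.006],[0.001,0.001,0.018],[0.001,0.001,0.032],[0.001,0.001,0.044],[0.001,0.001,0.053],[0.001,0.001,0.058],[0.001,0.001,0.06],[0.001,0.001,0.06]],"roll":[0,0,0,0,0,0,0,0],"grip":[0.04,0.04,0.04,0.04,0.04,0.04,0.04,0.04]}'
python3 -m crank '{"slide":[[0,0,0.0005],[0,0,0.001],[0,0,0.0015],[0,0,0.002],[0,0,0.0025],[0,0,0.003],[0,0,0.003],[0,0,0.003]],"roll":[0,0,0,0,0,0,0,0],"grip":[0.04,0.04,0.04,0.04,0.04,0.04,0.04,0.04]}'
```

```text
time_s: 7.6
position: [0.5411, -0.0598, 0.0423]
tool_rot: [[-0.263, 0.965, 0.0], [0.965, 0.263, -0.0], [-0.0, 0.0, -1.0]]
ft_force: [0.3, -0.2, -3.3]
grip_width: 0.0487
time_s: 8.4
position: [0.541, -0.0598, 0.0393]
tool_rot: [[-0.263, 0.965, -0.0], [0.965, 0.263, -0.0], [-0.0, -0.0, -1.0]]
ft_force: [-0.0, -0.3, -2.8]
grip_width: 0.0486
```

```bash
python3 -m crank '{"slide":[[0,0,0.0005],[0,0,0.001],[0,0,0.0015],[0,0,0.002],[0,0,0.002],[0,0,0.002],[0,0,0.002],[0,0,0.002]],"roll":[0,0,0,0,0,0,0,0],"grip":[0.04,0.04,0.04,0.04,0.04,0.04,0.04,0.04]}'
```

```text
time_s: 9.2
position: [0.541, -0.0598, 0.0373]
tool_rot: [[-0.263, 0.965, -0.0], [0.965, 0.263, 0.0], [0.0, -0.0, -1.0]]
ft_force: [0.3, 0.5, -2.4]
grip_width: 0.0488
```

```bash
python3 -m crank '{"slide":[[0,0,0.0005],[0,0,0.001],[0,0,0.001],[0,0,0.001],[0,0,0.001],[0,0,0.001],[0,0,0.001],[0,0,0.001]],"roll":[0,0,0,0,0,0,0,0],"grip":[0.04,0.04,0.04,0.04,0.04,0.04,0.04,0.04]}'
```

```text
time_s: 10.0
position: [0.5411, -0.0598, 0.037]
tool_rot: [[-0.263, 0.965, 0.001], [0.965, 0.263, -0.0], [-0.0, 0.0, -1.0]]
ft_force: [-1.7, 1.0, 4.6]
grip_width: 0.0487
```

```bash
python3 -m crank '{"slide":[[0,0,0],[0,0,0],[0,0,0],[0,0,0],[0,0,0],[0,0,0],[0,0,0],[0,0,0]],"roll":[0,0,0,0,0,0,0,0],"grip":[0.052,0.056,0.062,0.07,0.08,0.085,0.085,0.085]}'
python3 - <<'E'
from h import *
plan(.541,-.0598,.2,105)
w=shot("wrist"); cv2.imwrite("pics/w6.png",w["frame"][:,:,::-1])
E
```

```text
time_s: 10.8
position: [0.541, -0.0598, 0.0363]
tool_rot: [[-0.263, 0.965, 0.0], [0.965, 0.263, -0.0], [-0.0, 0.0, -1.0]]
ft_force: [-0.2, 0.6, -0.4]
grip_width: 0.0852
slide [-0.     -0.     -0.1637] roll 0.0042 (world turn -0.24 deg) t 10.8 pos [ 0.541  -0.0598  0.0363] cur yaw 15.24 w 0.0852 F [-0.2  0.6 -0.4]
```

View pics/w6.png

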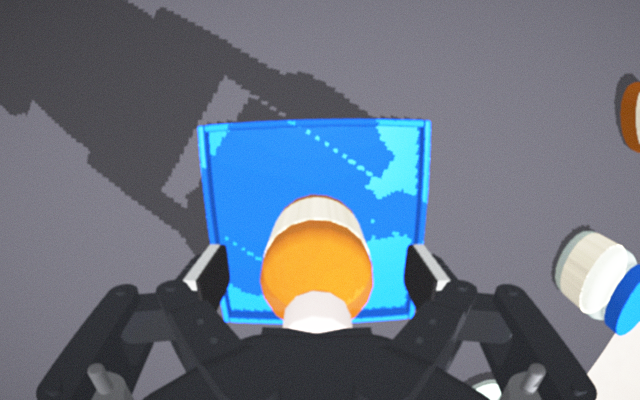

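The bottle stands upright and free of the fingers, mid-tray at about (317,265). I'll retreat upward.

```bash
python3 -m crank '{"slide":[[0,0,-0.006],[0,0,-0.02],[0,0,-0.045],[0,0,-0.08],[0,0,-0.115],[0,0,-0.14],[0,0,-0.155],[0,0,-0.16]],"roll":[0,0,0,0,0,0,0,0],"grip":[0.085,0.085,0.085,0.085,0.085,0.085,0.085,0.085]}'
python3 - <<'E'
from h import *
plan(.569,.218,.15,105)
E
```

```text
time_s: 11.65
position: [0.5414, -0.0599, 0.1984]
tool_rot: [[-0.263, 0.965, 0.003], [0.965, 0.263, -0.001], [-0.002, 0.003, -1.0]]
ft_force: [-0.3, -0.1, -0.3]
grip_width: 0.0851
slide [0.2609 0.0995 0.0482] roll 0.0043 (world turn -0.25 deg) t 11.65 pos [ 0.5414 -0.0599  0.1984] cur yaw 15.25 w 0.0851 F [-0.3 -0.1 -0.3]
```

```bash
python3 -m crank '{"slide":[[0.015,0.006,0],[0.05,0.02,0.002],[0.1,0.04,0.006],[0.15,0.06,0.012],[0.2,0.077,0.018],[0.235,0.09,0.024],[0.255,0.098,0.027],[0.26,0.0995,0.028]],"roll":[0,0,0,0,0,0,0,0],"grip":[0.085,0.085,0.085,0.085,0.085,0.085,0.085,0.085]}'
python3 - <<'E'
from h import *
plan(.569,.218,.15,105)
w=shot("wrist"); cv2.imwrite("pics/w7.png",w["frame"][:,:,::-1])
print([(r["box"],r["confidence"]) for r in silhouettes("slide",w)])
R=observe()["tool_rot"];P=observe()["position"]
for d in (0,.02,.04,.06,.08,.1): print(d,proj(w,P+R[:,2]*d))
E
```

```text
time_s: 12.45
position: [0.5674, 0.2206, 0.1664]
tool_rot: [[-0.266, 0.964, -0.003], [0.964, 0.266, -0.0], [0.001, -0.003, -1.0]]
ft_force: [-0.6, -0.2, 0.1]
grip_width: 0.0852
slide [-0.003   0.0009  0.0164] roll 0.008 (world turn -0.46 deg) t 12.45 pos [0.5674 0.2206 0.1664] cur yaw 15.46 w 0.0852 F [-0.6 -0.2  0.1]
[([319.1, 188.7, 32.1, 62.6], 0.87), ([155.7, 210.6, 91.5, 105.4], 0.75), ([132.9, 29.1, 113.8, 34.0], 0.57)]
0 [[316.26144678 256.1175244 ]]
0.02 [[316.28372025 240.64551231]]
0.04 [[316.30158679 228.08578055]]
0.06 [[316.31619019 217.71859402]]
0.08 [[316.32832315 209.03412262]]
0.1 [[316.3385479  201.66430965]]
```

View pics/w7.png

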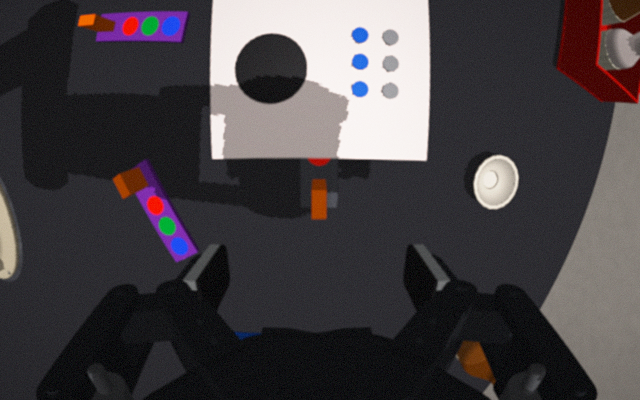

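```bash
python3 - <<'E'
from h import *
w=shot("wrist"); s=observe(); R=s["tool_rot"];P=s["position"]
f=w["frame"][140:240,270:380]
a=cv2.resize(cv2.convertScaleAbs(f[:,:,::-1],alpha=1.8),None,fx=6,fy=6,interpolation=cv2.INTER_CUBIC)
for k in (.0884,.1284): 
    u=proj(w,P+R[:,2]*k)[0]; cv2.circle(a,(int((u[0]-270+.5)*6),int((u[1]-140+.5)*6)),4,(0,255,0),1)
cv2.imwrite("pics/w7c.png",a)
# front edge of the white top, subpixel
g=w["frame"][:,:,1].astype(float); xs=[];ys=[]
for c in list(range(216,224))+list(range(350,425,3)):
    col=g[150:170,c]; d=np.diff(col); i=d.argmin(); ys.append(150+i+.5); xs.append(c)
Q=np.array([atz(w,(x,y),.09)[:2] for x,y in zip(xs,ys)]); v=np.linalg.svd(Q-Q.mean(0))[2][0]; print("front edge dir deg",np.degrees(np.arctan2(v[1],v[0]))%180)
print(Q[0],Q[-1])
for n,sg in (("L",1),("R",-1)):
    e=[]
    for r in range(20,150,5):
        rr=(range(195,225) if n=="L" else range(415,445)); row=g[r,rr[0]:rr[-1]]; i=(np.diff(row)*sg).argmax(); e.append(atz(w,(rr[0]+i+.5,r),.09)[:2])
    e=np.array(e); v=np.linalg.svd(e-e.mean(0))[2][0]; print(n,np.degrees(np.arctan2(v[1],v[0]))%180, "tool-y of edge",((e-P[:2])@R[:2,1]).mean())
print("tool x angle",np.degrees(np.arctan2(R[1,0],R[0,0])))
E
```

```text
front edge dir deg 14.968637478676218
[0.48564122 0.23623826] [0.63319319 0.27605057]
L 105.1234704802115 tool-y of edge -0.07798719588295915
R 104.9651925906139 tool-y of edge 0.08154395718537762
tool x angle 105.25086560616441
```

View pics/w7c.png

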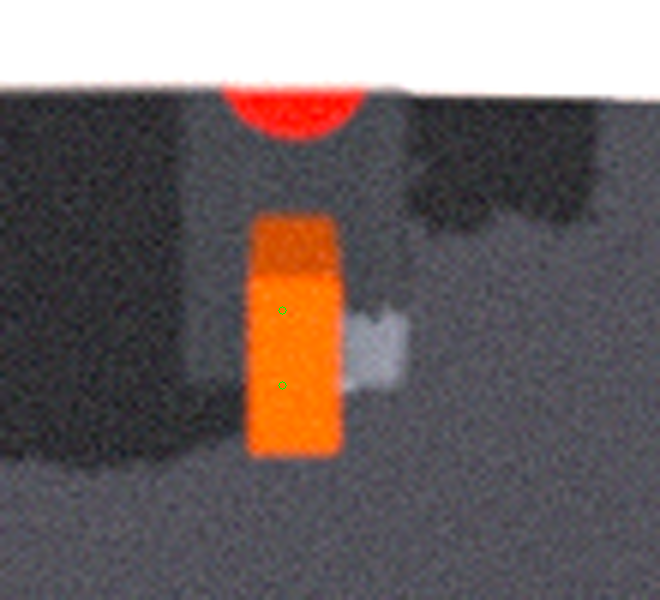

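```bash
python3 - <<'E'
from h import *
w=shot("wrist")
p=atz(w,(318.7,200.5),.078); print(p)
for c in [(248,275),(342,275),(342,457),(248,457)]: print(atz(w,(270+c[0]/6-.5,140+c[1]/6-.5),.078).round(4))
plan(p[0],p[1],.045,105.05)
E
```

```text
[0.56952601 0.21860497 0.078     ]
[0.5605 0.2287 0.078 ]
[0.5721 0.2319 0.078 ]
[0.5788 0.2082 0.078 ]
[0.5668 0.2049 0.078 ]
slide [0.0018 0.0017 0.123 ] roll 0.0025 (world turn -0.15 deg) t 12.65 pos [0.5685 0.2165 0.168 ] cur yaw 15.2 w 0.0852 F [-1.4  0.6  0.2]
```

```bash
python3 -m crank '{"slide":[[0.001,0.001,0.01],[0.002,0.002,0.03],[0.002,0.002,0.055],[0.002,0.002,0.08],[0.002,0.002,0.1],[0.002,0.002,0.113],[0.002,0.002,0.12],[0.002,0.002,0.122]],"roll":[0.002,0.002,0.002,0.002,0.002,0.002,0.002,0.002],"grip":[0.045,0.045,0.045,0.045,0.045,0.045,0.045,0.045]}'
python3 - <<'E'
from h import *
w=shot("wrist"); cv2.imwrite("pics/w8.png",w["frame"][:,:,::-1])
plan(.5695,.2186,.045,105.05)
E
```

```text
time_s: 13.45
position: [0.5701, 0.2193, 0.0459]
tool_rot: [[-0.26, 0.966, -0.0], [0.966, 0.26, -0.0], [0.0, -0.0, -1.0]]
ft_force: [-1.0, 0.7, 0.4]
grip_width: 0.0447
slide [-0.0007 -0.0009  0.0013] roll 0.0009 (world turn -0.05 deg) t 13.5 pos [0.5702 0.2195 0.0463] cur yaw 15.1 w 0.0453 F [-0.3 -0.1 -0.2]
```

View pics/w8.png

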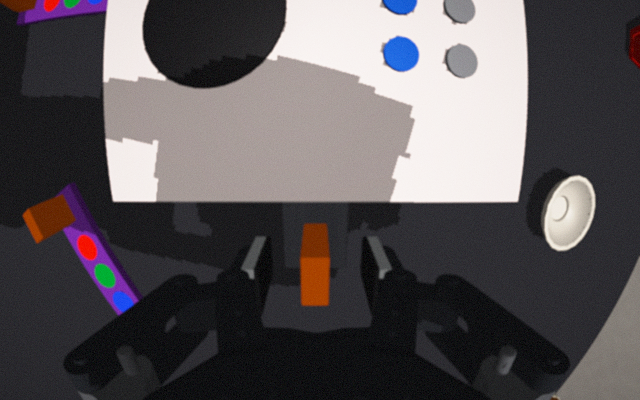

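```bash
python3 -m crank '{"slide":[[-0.0005,-0.0005,0.001],[-0.0005,-0.0005,0.001],[-0.0005,-0.0005,0.001],[-0.0005,-0.0005,0.001],[-0.0005,-0.0005,0.001],[-0.0005,-0.0005,0.001],[-0.0005,-0.0005,0.001],[-0.0005,-0.0005,0.001]],"roll":[0.001,0.001,0.001,0.001,0.001,0.001,0.001,0.001],"grip":[0.035,0.025,0.018,0.005,0.005,0.005,0.005,0.005]}' 40
python3 - <<'E'
from h import *
w=shot("wrist"); cv2.imwrite("pics/w9.png",w["frame"][:,:,::-1])
plan(.5695,.2186,.045,105.05)
E
```

```text
time_s: 14.3
position: [0.5699, 0.2191, 0.0457]
tool_rot: [[-0.26, 0.966, 0.001], [0.966, 0.26, 0.0], [-0.0, 0.001, -1.0]]
ft_force: [-1.6, -0.2, 5.1]
grip_width: 0.0117
slide [-0.0004 -0.0005  0.0007] roll 0.0003 (world turn -0.02 deg) t 14.35 pos [0.5699 0.2191 0.0457] cur yaw 15.07 w 0.0113 F [-0.8 -0.6  5.2]
```

View pics/w9.png

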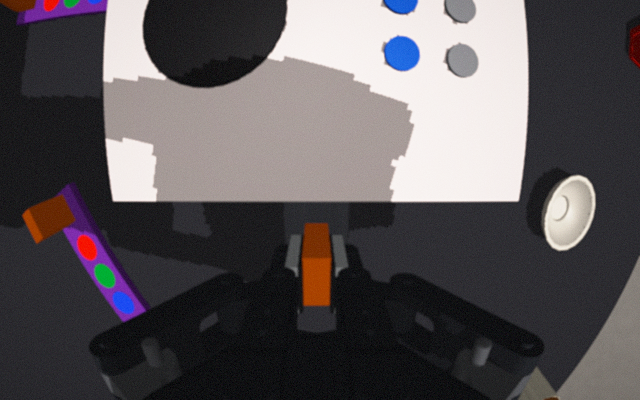

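```bash
python3 -m crank '{"slide":[[0,0,-0.0005],[0,0,-0.001],[-0.001,0,-0.001],[-0.002,0,-0.001],[-0.004,0,-0.001],[-0.006,0,-0.001],[-0.008,0,-0.001],[-0.01,0,-0.001]],"roll":[0,0,0,0,0,0,0,0],"grip":[0.005,0.005,0.005,0.005,0.005,0.005,0.005,0.005]}'
```

```text
time_s: 15.15
position: [0.5724, 0.2092, 0.0463]
tool_rot: [[-0.26, 0.966, -0.0], [0.966, 0.26, -0.0], [-0.0, -0.0, -1.0]]
ft_force: [-0.3, -0.2, -1.4]
grip_width: 0.0117
```

```bash
python3 -m crank '{"slide":[[-0.003,0,0],[-0.006,0,0],[-0.01,0,0],[-0.014,0,0],[-0.018,0,0],[-0.022,0,0],[-0.026,0,0],[-0.03,0,0]],"roll":[0,0,0,0,0,0,0,0],"grip":[0.005,0.005,0.005,0.005,0.005,0.005,0.005,0.005]}'
python3 - <<'E'
from h import *
w=shot("wrist"); cv2.imwrite("pics/w10.png",w["frame"][:,:,::-1]); s=observe(); print(s["ft_force"],s["wrist_torque"])
E
```

```text
time_s: 15.95
position: [0.5802, 0.1801, 0.0463]
tool_rot: [[-0.26, 0.966, -0.0], [0.966, 0.26, -0.0], [-0.0, -0.0, -1.0]]
ft_force: [-0.3, 1.3, -1.4]
grip_width: 0.0114
[-0.00196479 -0.83517573 -1.3302766 ] [-0.02153743 -0.04729953 -0.03993651]
```

View pics/w10.png

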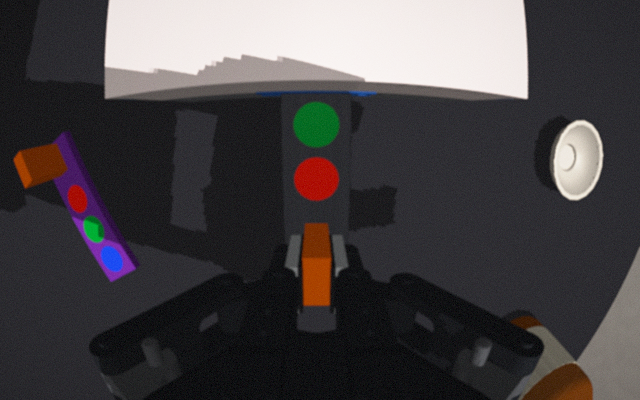

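```bash
python3 -m crank '{"slide":[[-0.004,0,0],[-0.008,0,0],[-0.012,0,0],[-0.016,0,0],[-0.02,0,0],[-0.024,0,0],[-0.028,0,0],[-0.032,0,0]],"roll":[0,0,0,0,0,0,0,0],"grip":[0.005,0.005,0.005,0.005,0.005,0.005,0.005,0.005]}'
python3 -m crank '{"slide":[[-0.004,0,0],[-0.008,0,0],[-0.012,0,0],[-0.016,0,0],[-0.02,0,0],[-0.025,0,0],[-0.028,0,0],[-0.03,0,0]],"roll":[0,0,0,0,0,0,0,0],"grip":[0.005,0.005,0.005,0.005,0.005,0.005,0.005,0.005]}'
python3 - <<'E'
from h import *
w=shot("wrist"); cv2.imwrite("pics/w11.png",w["frame"][:,:,::-1]); s=observe(); print(s["ft_force"],s["wrist_torque"])
s=shot("side"); cv2.imwrite("pics/s11.png",cv2.resize(s["frame"][90:230,240:420,::-1],None,fx=4,fy=4))
E
```

```text
time_s: 16.8
position: [0.5885, 0.1492, 0.0463]
tool_rot: [[-0.26, 0.966, -0.0], [0.966, 0.26, 0.0], [0.0, -0.0, -1.0]]
ft_force: [1.2, 0.0, -0.9]
grip_width: 0.0118
time_s: 17.6
position: [0.5963, 0.1203, 0.0463]
tool_rot: [[-0.26, 0.966, -0.0], [0.966, 0.26, 0.0], [0.0, -0.0, -1.0]]
ft_force: [-0.0, -0.3, 0.1]
grip_width: 0.0112
[0.64987088 0.28687803 0.17997471] [-0.04645465  0.00358332 -0.06132765]
```

View pics/w11.png

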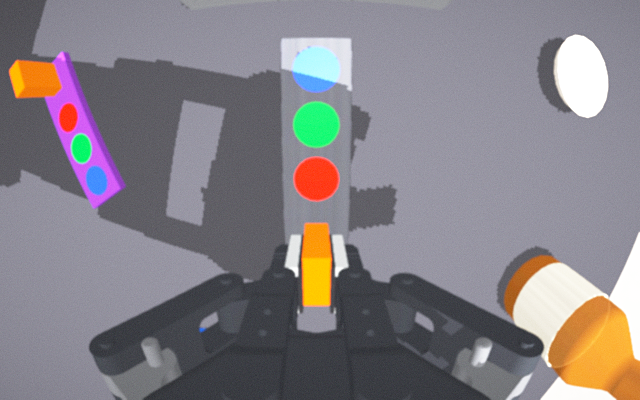

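View pics/s11.png

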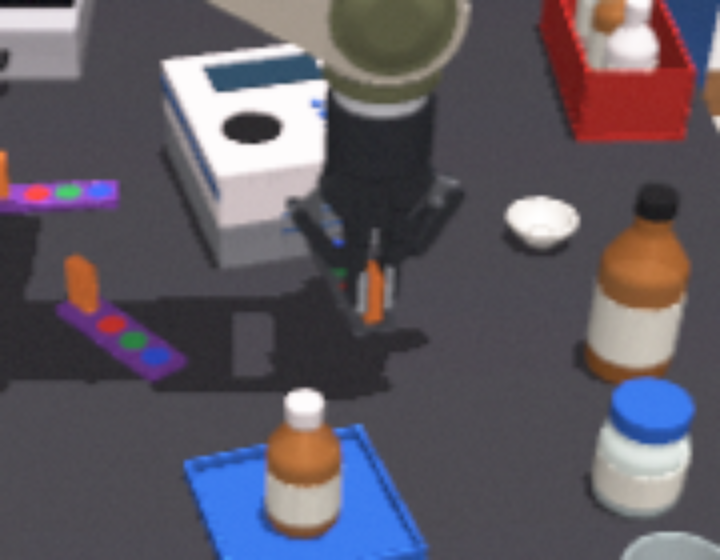

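```bash
python3 -m crank '{"slide":[[0,0,-0.006],[0,0,-0.02],[0,0,-0.045],[0,0,-0.075],[0,0,-0.105],[0,0,-0.13],[0,0,-0.146],[0,0,-0.15]],"roll":[0,0,0,0,0,0,0,0],"grip":[0.005,0.005,0.005,0.005,0.005,0.005,0.005,0.005]}'
python3 -c "
from h import *
plan(.5342,-.3078,.19,10)"
```

```text
time_s: 18.5
position: [0.5967, 0.1209, 0.1988]
tool_rot: [[-0.26, 0.966, 0.004], [0.966, 0.26, 0.0], [-0.001, 0.004, -1.0]]
ft_force: [-0.4, -0.4, -0.8]
grip_width: 0.0112
slide [-0.3976 -0.172   0.0085] roll -1.482 (world turn 84.91 deg) t 18.5 pos [0.5967 0.1209 0.1988] cur yaw 15.09 w 0.0112 F [-0.4 -0.4 -0.8]
```

```bash
python3 -m crank '{"slide":[[-0.01,-0.004,0],[-0.03,-0.013,0],[-0.055,-0.024,0],[-0.085,-0.037,0],[-0.115,-0.05,0],[-0.145,-0.063,0],[-0.172,-0.074,0],[-0.19,-0.082,0]],"roll":[0.04,0.12,0.23,0.35,0.47,0.59,0.7,0.78],"grip":[0.005,0.005,0.005,0.005,0.005,0.005,0.005,0.005]}'
python3 -c "
from h import *
plan(.5342,-.3078,.15,10)"
```

```text
time_s: 19.3
position: [0.5654, -0.0866, 0.1949]
tool_rot: [[0.501, 0.865, -0.002], [0.865, -0.501, 0.0], [-0.001, -0.002, -1.0]]
ft_force: [-0.4, 0.2, -0.5]
grip_width: 0.0113
slide [-0.2071  0.084   0.0449] roll 0.8716 (world turn -49.94 deg) t 19.3 pos [ 0.5654 -0.0866  0.1949] cur yaw -30.06 w 0.0113 F [-0.4  0.2 -0.5]
```

```bash
python3 -m crank '{"slide":[[-0.015,0.006,0],[-0.045,0.018,0],[-0.08,0.032,0.003],[-0.115,0.046,0.01],[-0.15,0.06,0.018],[-0.18,0.073,0.026],[-0.2,0.081,0.032],[-0.207,0.084,0.035]],"roll":[0.06,0.17,0.3,0.44,0.58,0.71,0.82,0.872],"grip":[0.005,0.005,0.005,0.005,0.005,0.005,0.005,0.005]}'
python3 - <<'E'
from h import *
plan(.5342,-.3078,.06,10)
w=shot("wrist"); cv2.imwrite("pics/w12.png",w["frame"][:,:,::-1])
r=silhouettes("slide_tray",w); print([(q["box"],q["confidence"]) for q in r])
for x,y in ((-.09,-.06),(-.09,.06),(.09,-.06),(.09,.06)): print(proj(w,place(np.array([[x,y,.014]]),.5785,-.300,np.radians(10))))
E
```

```text
time_s: 20.1
position: [0.5354, -0.308, 0.1589]
tool_rot: [[0.985, 0.173, -0.003], [0.173, -0.985, 0.002], [-0.003, -0.002, -1.0]]
ft_force: [-0.7, 0.1, -0.8]
grip_width: 0.0113
slide [-0.0009 -0.0002  0.099 ] roll -0.0011 (world turn 0.06 deg) t 20.1 pos [ 0.5354 -0.308   0.1589] cur yaw -80.06 w 0.0113 F [-0.7  0.1 -0.8]
[([314.5, 139.3, 131.4, 187.8], 0.88), ([106.5, 140.2, 103.2, 134.0], 0.39)]
[[375.37166998 230.17271517]]
[[256.54259933 230.21043363]]
[[380.41396069  45.9265601 ]]
[[250.97745491  46.20551738]]
```

View pics/w12.png

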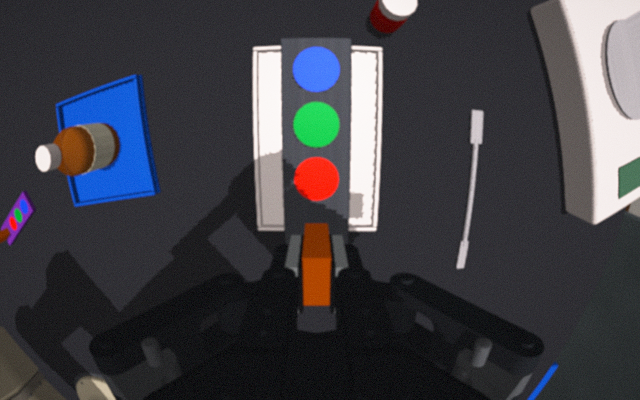

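```bash
python3 -m crank '{"slide":[[0,0.001,0.01],[0,0.002,0.03],[0,0.002,0.055],[-0.001,0.002,0.08],[-0.001,0.002,0.103],[-0.001,0.002,0.12],[-0.001,0.002,0.128],[-0.001,0.002,0.131]],"roll":[0,0,0,0,0,0,0,0],"grip":[0.005,0.005,0.005,0.005,0.005,0.005,0.005,0.005]}'
python3 -m crank '{"slide":[[0,0,0.0005],[0,0,0.001],[0,0,0.0015],[0,0,0.002],[0,0,0.0025],[0,0,0.003],[0,0,0.0035],[0,0,0.0035]],"roll":[0,0,0,0,0,0,0,0],"grip":[0.005,0.005,0.005,0.005,0.005,0.005,0.005,0.005]}'
python3 -c "
from h import *
plan(.5342,-.3078,.02,10)
w=shot('wrist'); cv2.imwrite('pics/w13.png',w['frame'][:,:,::-1])"
```

```text
time_s: 21.0
position: [0.5363, -0.307, 0.0294]
tool_rot: [[0.983, 0.182, -0.001], [0.182, -0.983, 0.001], [-0.001, -0.001, -1.0]]
ft_force: [1.4, 0.4, -1.0]
grip_width: 0.0116
time_s: 21.8
position: [0.5365, -0.3078, 0.0268]
tool_rot: [[0.984, 0.181, -0.0], [0.181, -0.984, 0.0], [-0.0, -0.0, -1.0]]
ft_force: [0.6, -0.2, -0.2]
grip_width: 0.0114
slide [-0.0023 -0.0004  0.0068] roll 0.0072 (world turn -0.41 deg) t 21.8 pos [ 0.5365 -0.3078  0.0268] cur yaw -79.59 w 0.0114 F [ 0.6 -0.2 -0.2]
```

View pics/w13.png

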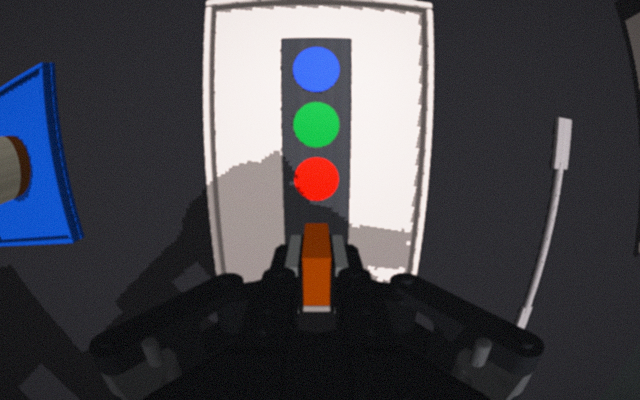

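```bash
python3 -m crank '{"slide":[[-0.001,0,0.001],[-0.002,0,0.002],[-0.002,0,0.003],[-0.002,0,0.004],[-0.002,0,0.0045],[-0.002,0,0.005],[-0.002,0,0.005],[-0.002,0,0.005]],"roll":[0,0,0,0,0,0,0,0],"grip":[0.005,0.005,0.005,0.005,0.005,0.005,0.005,0.005]}'
python3 -m crank '{"slide":[[0,0,0.0003],[0,0,0.0006],[0,0,0.001],[0,0,0.001],[0,0,0.001],[0,0,0.001],[0,0,0.001],[0,0,0.001]],"roll":[0,0,0,0,0,0,0,0],"grip":[0.005,0.005,0.005,0.005,0.005,0.005,0.005,0.005]}'
```

```text
time_s: 22.65
position: [0.5346, -0.3082, 0.0218]
tool_rot: [[0.984, 0.181, 0.0], [0.181, -0.984, -0.0], [0.0, 0.0, -1.0]]
ft_force: [1.1, 0.4, -1.4]
grip_width: 0.0112
time_s: 23.45
position: [0.5346, -0.3082, 0.0209]
tool_rot: [[0.984, 0.181, 0.0], [0.181, -0.984, -0.0], [0.0, 0.0, -1.0]]
ft_force: [0.4, 0.5, -0.3]
grip_width: 0.0116
```

```bash
python3 -m crank '{"slide":[[0,0,0.0003],[0,0,0.0006],[0,0,0.0008],[0,0,0.0008],[0,0,0.0008],[0,0,0.0008],[0,0,0.0008],[0,0,0.0008]],"roll":[0,0,0,0,0,0,0,0],"grip":[0.005,0.005,0.005,0.005,0.005,0.005,0.005,0.005]}'
```

```text
time_s: 24.25
position: [0.5346, -0.3082, 0.0208]
tool_rot: [[0.984, 0.181, 0.0], [0.181, -0.984, -0.0], [0.0, 0.0, -1.0]]
ft_force: [-1.3, 1.3, 7.9]
grip_width: 0.0112
```

Contact shows +7.9 N. I'll back off half a millimetre and open.

```bash
python3 -m crank '{"slide":[[0,0,-0.0005],[0,0,-0.0005],[0,0,-0.0005],[0,0,-0.0005],[0,0,-0.0005],[0,0,-0.0005],[0,0,-0.0005],[0,0,-0.0005]],"roll":[0,0,0,0,0,0,0,0],"grip":[0.005,0.014,0.017,0.022,0.03,0.04,0.045,0.045]}'
python3 -c "
from h import *
plan(.5342,-.3078,.15,10)
w=shot('wrist'); cv2.imwrite('pics/w14.png',w['frame'][:,:,::-1])"
```

```text
time_s: 25.05
position: [0.5346, -0.3082, 0.0205]
tool_rot: [[0.984, 0.181, 0.0], [0.181, -0.984, -0.0], [0.0, 0.0, -1.0]]
ft_force: [0.1, -0.7, 0.3]
grip_width: 0.0452
slide [-0.0003 -0.0004 -0.1295] roll 0.0072 (world turn -0.41 deg) t 25.05 pos [ 0.5346 -0.3082  0.0205] cur yaw -79.59 w 0.0452 F [ 0.1 -0.7  0.3]
```

View pics/w14.png

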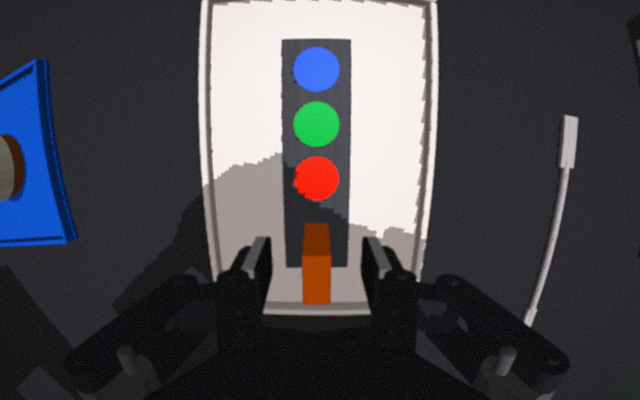

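The slide lies released at about (316,170), and both fingers are clear of the tab. I'll rise and check.

```bash
python3 -m crank '{"slide":[[0,0,-0.006],[0,0,-0.02],[0,0,-0.045],[0,0,-0.08],[0,0,-0.115],[0,0,-0.145],[0,0,-0.165],[0,0,-0.17]],"roll":[0,0,0,0,0,0,0,0],"grip":[0.045,0.045,0.045,0.045,0.045,0.045,0.045,0.045]}'
python3 -m crank '{"slide":[[-0.015,0,0],[-0.04,0,0],[-0.07,0,-0.005],[-0.1,0,-0.01],[-0.125,0,-0.015],[-0.14,0,-0.02],[-0.15,0,-0.02],[-0.15,0,-0.02]],"roll":[0,0,0,0,0,0,0,0],"grip":[0.045,0.045,0.045,0.045,0.045,0.045,0.045,0.045]}'
python3 - <<'E'
from h import *
t=shot("top"); s=shot("side"); w=shot("wrist")
cv2.imwrite("pics/t15.png",t["frame"][:,:,::-1]); cv2.imwrite("pics/s15.png",s["frame"][:,:,::-1]); cv2.imwrite("pics/w15.png",w["frame"][:,:,::-1])
cv2.imwrite("pics/s15c.png",cv2.resize(s["frame"][180:330,270:410,::-1],None,fx=4,fy=4,interpolation=2))
E
```

```text
time_s: 25.9
position: [0.5352, -0.3086, 0.1943]
tool_rot: [[0.983, 0.181, 0.004], [0.181, -0.983, -0.004], [0.004, 0.005, -1.0]]
ft_force: [0.8, -0.9, -0.6]
grip_width: 0.0452
time_s: 26.7
position: [0.3865, -0.3354, 0.2105]
tool_rot: [[0.984, 0.18, -0.0], [0.18, -0.984, 0.0], [-0.0, -0.0, -1.0]]
ft_force: [0.3, 0.4, 0.3]
grip_width: 0.0447
```

View pics/t15.png

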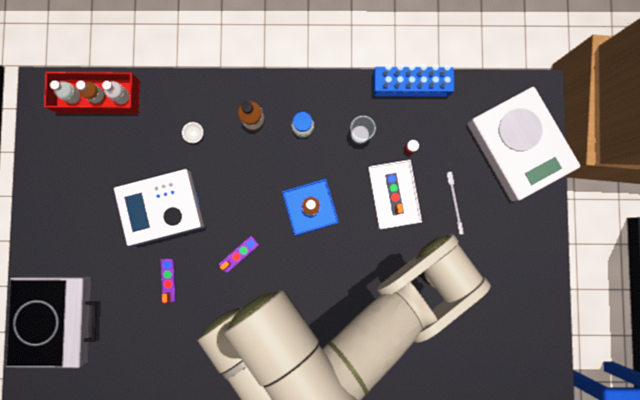

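View pics/s15.png

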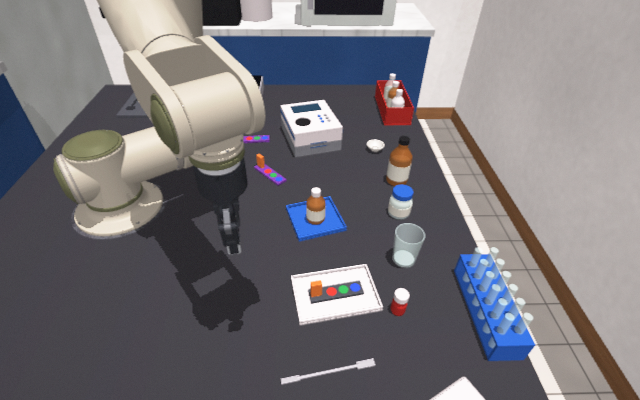

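View pics/s15c.png

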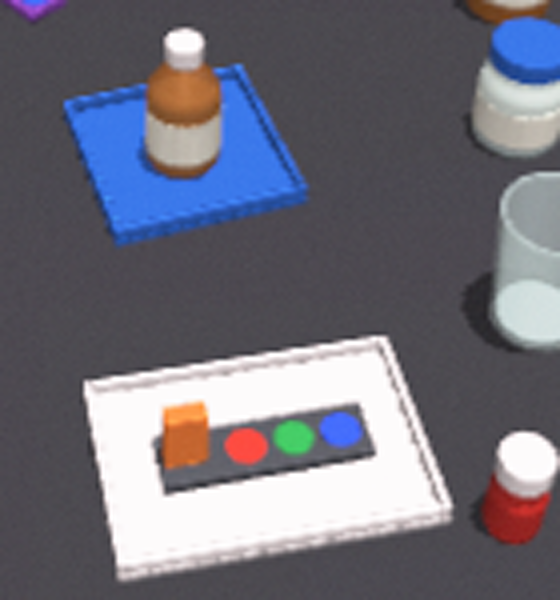

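The slide lies flat with its tab up, centred in the white tray at top (394,194). The bottle stands upright mid blue tray at top (311,206). Everything else is at the same pixels as at the start, and the arm is clear.

```bash
python3 -c "
from rig import *
print(observe()['time_s'],close_job())"
```

```text
the job is handed in; nothing more can be done
26.85 None
```

The job is done and handed in at about 27 s, well inside the 69 s limit.

- **Bottle:** I moved the amber reagent bottle upright to the middle of the blue tray. It touched down with about 5 N on the wrist.
- **Slide draw:** I drew the real slide (dark plate, not a purple look-alike) about 100 mm straight and level along the photometer's axis. Wrist forces stayed under about 2 N in every reading during the draw.
- **Slide placing:** I turned the slide to the white tray's long axis and lowered it until contact, at about 8 N. I eased off half a millimetre before letting go.

In the last top and side pictures the slide lies flat with its tab up, centred in the white tray. The bottle stands upright in the blue tray, the bystanders and look-alikes look unmoved, and the arm is clear.

Two detection results disagreed with what I saw:
- **Reagent bottle:** the network missed it in the first top picture, so I located it by its cap and the other cameras, which agreed to about 2–5 mm.
- **White tray:** the wrist view put it about 2 mm off the first fit, so I corrected for that before setting down.

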